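Pyramid of till rolls

TASK

Put the spare till rolls up as a pyramid in the rack: push the orange sliding stop in until the three rolls in the rack are shut up tight against the fixed end wall, then lay the two white spare rolls from the cardboard tray in the two gaps on top of them, and last the yellow roll in the gap on top of those two. All rolls should lie parallel with their ends about flush with the row and the rack's middle line, and the other things on the counter stay where they are.

Things in the scene. Friction and masses are not known exactly. Their poses are not given: they have to be found in the camera images.
- rack: Fixed dark steel rack: base plate 74 (x) by 290 (y) mm, top at z = 8 mm, with an upright fixed end wall 55 mm tall near its -y end, inner face at y = -112 mm. Open along both long sides, so the rolls' ends are free. Origin: centre of the underside; x across the rack (the rolls' axle direction), y along the row from wall to stop, z up. Place, yaw and side of the counter (left or right) vary.
- stop (a joint): Orange sliding end stop on the rack, in m: upright plate 70 mm wide (x), 10 mm thick (y), 9 to 63 mm above the counter. 0 = fully out (inner face at rack y = +113 mm), grows towards the wall (-y). Slides against about 5 N, stays put; push its outer face with the closed fingertips. Row shut tight at about 0.060, where the push turns stiff; the slide could run to 0.075. Starts at 0 to 0.020.
- stop_push (a point): Centre of the orange stop's outer (far from the rolls) upright face, 35 mm above the counter; moves with the stop.
- gap_wall (a point): Point on the rack where the centre of a roll lies when it sits in the gap of the shut row nearest the fixed wall (83 mm above the counter).
- gap_stop (a point): The same for the other gap, nearest the stop (83 mm above the counter).
- crown (a point): Point on the rack where the centre of the top roll of the finished pyramid lies (131 mm above the counter).
- row_a: White till roll (paper, blue core), 55 mm diameter, 58 mm wide, 100 to 170 g, lying on the rack plate nearest the fixed wall, free to roll, loosely spaced at the start. It lies on its side: origin at the centre of the roll, x along its axle (either way round); y and z turn with the roll.
- row_b: The same, the middle roll of the row on the rack. It lies on its side: origin at the centre of the roll, x along its axle (either way round); y and z turn with the roll.
- row_c: The same, the roll of the row nearest the orange stop. It lies on its side: origin at the centre of the roll, x along its axle (either way round); y and z turn with the roll.
- carton: Flat cardboard tray, fixed, 78 (x) by 215 (y) by 4 mm, with ridges along x, 70 mm long and up to 10 mm above the counter, that keep three spare rolls from rolling. The rolls lie side by side, 68 mm apart along y, axles along x, centres 31.5 mm above the counter. Origin: centre of its underside. On the other side of the counter from the rack; place and yaw vary.
- white_1: White spare till roll (blue core), 55 mm diameter, 58 mm wide, 100 to 170 g, in one of the three places of the cardboard tray. Best gripped from above by its two flat ends (58 mm apart). It lies on its side: origin at the centre of the roll, x along its axle (either way round); y and z turn with the roll.
- white_2: The other white spare roll, the same in every way. It lies on its side: origin at the centre of the roll, x along its axle (either way round); y and z turn with the roll.
- yellow: Yellow spare till roll (red core), same size and weight, in one of the three places of the cardboard tray. It lies on its side: origin at the centre of the roll, x along its axle (either way round); y and z turn with the roll.
- terminal: Black card terminal, 150 x 76 x 47 mm, lying beyond the rack and tray; leave alone. Origin: centre of its underside.
- cups_1: Stack of white paper cups with a blue band, 82 mm across, about 150 mm tall, left of rack and tray (a second, shorter stack is fixed far back); leave alone. Origin: centre of its underside.
- bowl: Steel bowl, 170 mm across, 60 mm tall, on the right; leave alone. Origin: centre of its underside.
- stapler: Red and black stapler, 130 x 34 x 52 mm, on the robot's side of the rack and tray; leave alone. Origin: centre of its underside.
Mind the look-alikes: they are no part of the job. Of the things shaped like the yellow, the yellow one is meant. Leave any purple look-alike of the row_c alone.

How it is judged:
By the outcome, as a careful person would: the job done as asked, in the order asked, and still so for the second after the job is handed in, with the robot touching nothing.
It also fails if it takes over 72 s, if anything falls off the work surface, if the arm or the gripper's body presses on something with over 40 N, if the wrist force passes 120 N, or if a joint passes its speed limit or range.

ROBOT

A 6-joint arm with a two-finger parallel gripper is mounted at the origin on the work surface. World frame = base frame: x ahead of the robot, y to its left, z up, the work surface at z = 0. Lengths are in mm, angles in rad, forces in N, time in s.
With the tool pointing down it reaches from about 300 to 775 mm from the base axis. Payload 14.6 kg.
Tool frame: the origin (TCP) lies midway between the tips of the shut fingers; the grasp point (between the pads) lies 19 mm behind it; z points along the fingers, x is the direction in which the jaws open and shut, and the axes are right-handed (so a half turn about z gives the same grasp; the last joint's range is limited). The gripper opens to 85 mm and grips with 20 to 120 N. Pads are 22 mm wide; open, the fingers measure 114 mm over their backs; the gripper's body (76 mm by 85 mm) begins 54 mm behind the grasp point. The pads swing forward as they close: fully open they stand 13 mm farther back than shut.
Start: joints at [1.258, 0.3, 1.521, -0, 1.321, -0.067], TCP at [133.831, 533.459, 207.481] pointing down, gripper open.
Joint ranges: [-3.03, 3.03], [-0.79, 2.21], [0.23, 2.52], [-1.04, 4.18], [0, 3.07], [-2.55, 2.55]. Speed limits (rad/s): [2.22, 2.22, 2.57, 3.14, 3.14, 3.14].

INTERFACE

Orientations are given as [roll, pitch, yaw] about the fixed x, y, z axes, in that order (R = Rz(yaw) Ry(pitch) Rx(roll)).
In Python, from plant import env gives the robot as it stands.
- The arm moves only by the shell command python3 -m inch 'ROWS' [FORCE]. ROWS is JSON, a list of rows, each a list of 3 entries, a list of its own where there are three numbers: the shift along the tool's x, y, z in m, then the turn, a rotation vector about the tool's x, y, z in rad, then the opening, from 0 (shut) to 1 (fully open). A call has 1 to 5 rows; each row shifts and turns the commanded pose from where the row before left it, along the tool's axes as they then stand; what a row does not reach is not made up. A row lasts 1/10 s, in which the tool goes at most 50 mm and 8.59 degrees, less where a joint would pass 70% of its speed; a pose out of reach is approached as far as the arm can. A call is refused whole if a number of a shift passes 0.05 or a number of a turn 0.15, either way. A call with a gripper value outside its range is refused whole. The fingers move at their own pace and stop on an object; FORCE is the grip in N (left out, the last holds). Time passes only in rows, so rows that do not move let the fingers close. It gives the time, the measured TCP pose, the force and the opening at its end, in the units of the state.
- env.read_state(): the state, without advancing time (a new reading comes with each control period).
- env.capture(name): name is "scene" or "side" or "wrist"; returns a dict with "pixels" (384x512x3 uint8, red, green, blue), "fx", "fy", "cx", "cy" (pixels), "extrinsics" (4x4, takes a point from camera to world coordinates); the wrist camera has in their place "tool_from_camera" (4x4, takes a point from camera to tool coordinates, whose origin is the TCP and whose axes are the tool frame's). Camera axes: x right, y down, z forward; pixel columns grow to the right and rows downward; lengths in mm; the calibration is good to about 2 mm. A picture is of the moment at which its call begins: read the wrist's pose just before it. There is no depth.
- env.hand_in(): hands the job in, once; it reports no verdict.
The state is a dict: "time_s": time; "q": joint angles; "joint_vel": joint speeds; "effort": joint torques, N m; "ee_pos": TCP position; "tcp_rot": TCP orientation; "ft_force": force on the tool from outside, world axes, zero at the start; "moment": the same for the moment, N m; "gripper_width": finger opening in mm.
Only numpy, scipy, OpenCV 4.12 (cv2) and the standard library are available. Lean on these libraries where they do the work, as an engineer would, in place of code of your own. Each camera call takes 0.05 s, during which the arm holds its last target. There are 200 camera calls.

## Working session

There is one attempt and no reset: what is moved stays moved. The work goes in short steps, Python scripts to look and compute and a shell command to move; the robot and the scene stay as the last step left them, time stands still between calls to the robot, and variables do not carry over. Pictures are saved under pics/ and viewed, about 8 in all and at most 12, crops included, and the job is handed in when it is done.

```bash
mkdir -p pics; ls; cat > h.py <<'E'
import numpy as np, cv2, json
from plant import env
from scipy.spatial.transform import Rotation as R
def snap(name,fn):
    s=env.read_state(); c=env.capture(name)
    cv2.imwrite('pics/'+fn+'.png',c['pixels'][:,:,::-1])
    K=dict(fx=c['fx'],fy=c['fy'],cx=c['cx'],cy=c['cy'])
    if 'extrinsics' in c: T=np.array(c['extrinsics'])
    else:
        W=np.eye(4);W[:3,:3]=tr(s);W[:3,3]=s['ee_pos'];T=W@np.array(c['tool_from_camera'])
    K['T']=T.tolist(); json.dump(K,open('pics/'+fn+'.json','w')); return K
def tr(s):
    r=np.array(s['tcp_rot'],float)
    return R.from_euler('xyz',r).as_matrix() if r.size==3 else (R.from_quat(r).as_matrix() if r.size==4 else r.reshape(3,3))
def ray(fn,u,v,z):
    K=json.load(open('pics/'+fn+'.json'));T=np.array(K['T'])
    d=T[:3,:3]@[(u-K['cx'])/K['fx'],(v-K['cy'])/K['fy'],1];o=T[:3,3]
    return o+d*(z-o[2])/d[2]
def proj(fn,p):
    K=json.load(open('pics/'+fn+'.json'));T=np.array(K['T'])
    c=T[:3,:3].T@(np.array(p)-T[:3,3]); return np.array([K['fx']*c[0]/c[2]+K['cx'],K['fy']*c[1]/c[2]+K['cy']])
E
python3 - <<'E'
from h import *
print(env.read_state())
for n in ('scene','side','wrist'): print(snap(n,n+'0'))
a=cv2.imread('pics/scene0.png');b=cv2.imread('pics/side0.png');
cv2.imwrite('pics/s0.png',cv2.resize(a,(800,600),interpolation=cv2.INTER_CUBIC))
cv2.imwrite('pics/d0.png',cv2.resize(b,(800,600),interpolation=cv2.INTER_CUBIC))
E
```

```text
pics
{'time_s': 0.0, 'q': array([ 1.25839425e+00,  3.00484707e-01,  1.52160710e+00, -1.19770300e-05,
        1.32067916e+00, -6.65888429e-02]), 'joint_vel': array([ 5.15252960e-04,  9.72989967e-05,  1.41717523e-03, -8.90508329e-04,
       -1.98747020e-03, -1.96610645e-03]), 'effort': array([ 9.71021873e-04, -5.43505168e+01, -3.61784649e+01, -5.71254805e-05,
        4.00747304e-03, -7.91074513e-05]), 'ee_pos': array([133.75768425, 533.21269384, 206.90285575]), 'tcp_rot': array([-3.14152582e+00,  1.17647185e-03,  1.32498610e+00]), 'ft_force': array([ 0.60786031, -0.0019472 , -0.02658704]), 'moment': array([ 0.00443798, -0.03979709, -0.0352564 ]), 'gripper_width': 85.80504626149529}
{'fx': 368.83546995643377, 'fy': 368.83546995643377, 'cx': 260.9254686212397, 'cy': 193.97602823201845, 'T': [[0.7353242139502669, 0.3927503093043316, -0.5523092384885246, 1329.5847833493153], [0.6776264347330375, -0.41286775657932767, 0.6085742604876956, -820.0871143286383], [0.010987052808403229, -0.8217587298705774, -0.5697296504062962, 878.8349440030588], [0.0, 0.0, 0.0, 1.0]]}
{'fx': 396.5649222947767, 'fy': 396.5649222947767, 'cx': 255.7147677645461, 'cy': 195.5387389755718, 'T': [[-0.9391987627955786, -0.254628771708992, 0.23036899223034488, 309.6895531114978], [-0.343310942782582, 0.6834805464903239, -0.6441986798612854, 726.7326961597438], [0.006578793885611954, -0.6841187990307371, -0.729340927333543, 902.8863518158453], [0.0, 0.0, 0.0, 1.0]]}
{'fx': 345.9789209472452, 'fy': 345.9789209472452, 'cx': 255.40699997157515, 'cy': 189.50280240325185, 'T': [[0.24299226509931834, 0.92650473282612, 0.28730426232950823, 60.6133179761173], [0.9700274137712506, -0.23170616039118397, -0.07320568126200644, 551.466415531118], [-0.0012552426706176013, 0.29648142486094337, -0.9550377945810641, 372.623953649059], [0.0, 0.0, 0.0, 1.0]]}
```

View pics/s0.png

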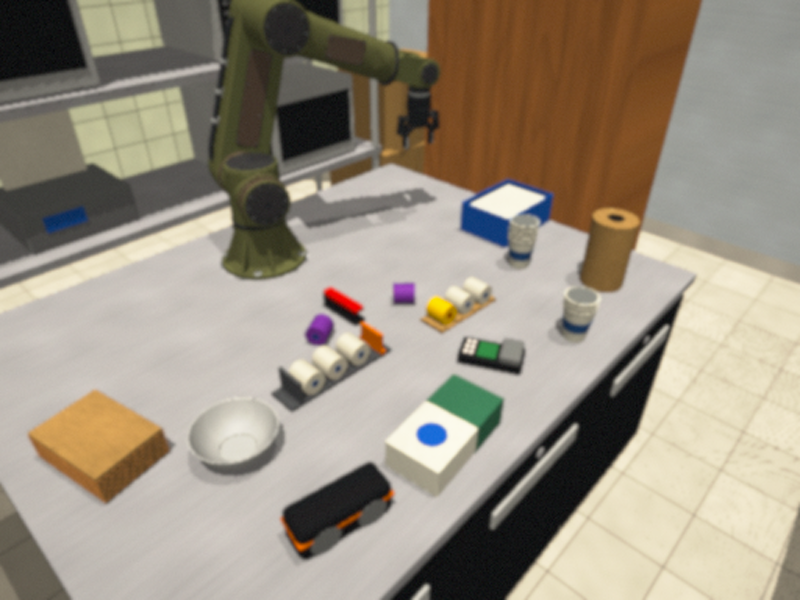

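View pics/d0.png

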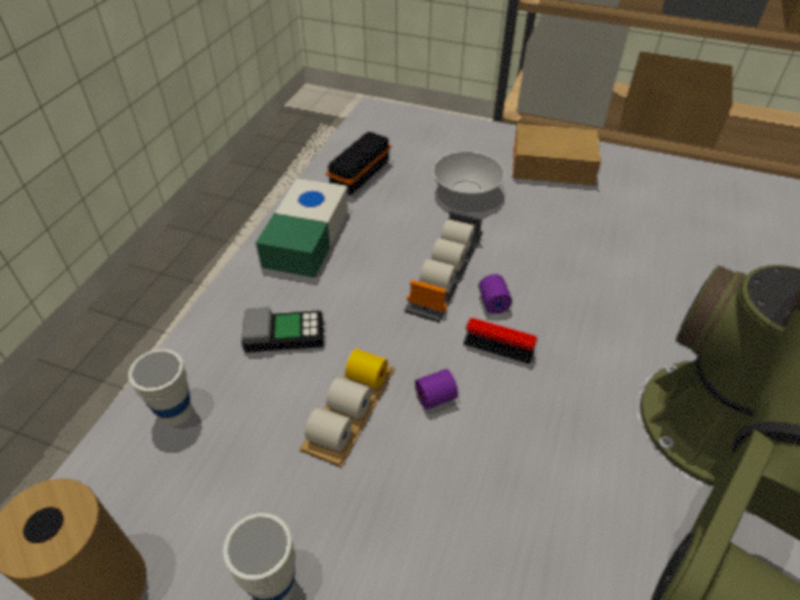

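The scene view shows the rack with its wall near (290,385) and the orange stop near (372,338), and the tray with yellow near (440,310) and two whites near (458,298) and (478,290). In the side view the stop is at (428,295) and the tray rolls at (330,430), (350,398) and (368,368). Next I turn these into coarse positions.

```bash
python3 - <<'E'
from h import *
f=.64
for n,l in dict(side0=[('w1',328,428,36),('w2',349,397,36),('yel',367,368,36),('stop top',428,287,60),('rc',437,272,40),('rb',448,250,40),('ra',457,232,40),('tray c1',303,453,4),('tray c2',342,462,4),('tray c3',393,370,4),('purple1',437,388,27),('purple2',495,294,27),('stapler',500,338,45),('term',283,328,40),('rackcorner wallR',480,240,8),('rackcorner stop R',440,317,8),('rackc stop L',406,310,8)],scene0=[('w1',480,288,36),('w2',460,297,36),('yel',440,309,36),('rc',352,347,40),('rb',330,360,40),('ra',307,377,40),('stop',373,335,60)]).items():
    for a,u,v,z in l: print(n,a,ray(n,u*f,v*f,z).round())
E
```

```text
side0 w1 [599. 256.  36.]
side0 w2 [591. 189.  36.]
side0 yel [585. 122.  36.]
side0 stop top [541. -83.  60.]
side0 rc [ 543. -149.   40.]
side0 rb [ 542. -220.   40.]
side0 ra [ 541. -282.   40.]
side0 tray c1 [628. 296.   4.]
side0 tray c2 [562. 289.   4.]
side0 tray c3 [550.  87.   4.]
side0 purple1 [459. 114.  27.]
side0 purple2 [ 420. -142.   27.]
side0 stapler [382. -19.  45.]
side0 term [764.  93.  40.]
side0 rackcorner wallR [ 494. -311.    8.]
side0 rackcorner stop R [508. -62.   8.]
side0 rackc stop L [576. -57.   8.]
scene0 w1 [605. 266.  36.]
scene0 w2 [593. 195.  36.]
scene0 yel [590. 117.  36.]
scene0 rc [ 544. -143.   40.]
scene0 rb [ 542. -207.   40.]
scene0 ra [ 549. -278.   40.]
scene0 stop [565. -96.  60.]
```

```bash
cat >> h.py <<'E'
def togo(p,yaw):
    s=env.read_state();M=tr(s);d=M.T@(np.array(p,float)-s['ee_pos'])
    T=R.from_euler('xyz',[np.pi,0,yaw]).as_matrix()
    print('t',round(s['time_s'],2),'tcp',np.round(s['ee_pos'],1),'yaw',round(float(s['tcp_rot'][2]),3),'f',np.round(s['ft_force'],1),'w',round(s['gripper_width'],1))
    print('togo mm',d.round(1),'turn first/after',R.from_matrix(M.T@T).as_rotvec().round(3),' after-turn shift',(T.T@(np.array(p,float)-s['ee_pos'])).round(1))
E
A='[-0.015,0.0434,-0.004],[0,0,0],1'
python3 -m inch '[[[-0.015,0.0434,-0.004],[0,0,0],1],[[-0.015,0.0434,-0.004],[0,0,0],1],[[-0.015,0.0434,-0.004],[0,0,0],1],[[-0.015,0.0434,-0.004],[0,0,0],1],[[-0.015,0.0434,-0.004],[0,0,0],1]]'
python3 -m inch '[[[-0.015,0.0434,-0.004],[0,0,0],1],[[-0.015,0.0434,-0.004],[0,0,0],1],[[-0.015,0.0434,-0.004],[0,0,0],1],[[-0.015,0.0434,-0.004],[0,0,0],1],[[-0.015,0.0434,-0.004],[0,0,0],1]]'
python3 -m inch '[[[-0.015,0.0434,-0.004],[0,0,0],1],[[-0.015,0.0434,-0.004],[0,0,0],1],[[0,0,0],[0,0,0.1425],1],[[0,0,0],[0,0,0.1425],1],[[0,0,0],[0,0,0.1425],1]]'
python3 -m inch '[[[0,0,0],[0,0,0.1425],1],[[0,0,0],[0,0,0.1425],1],[[0,0,0],[0,0,0.1425],1],[[0,0,0],[0,0,0.1425],1],[[0,0,0],[0,0,0.1425],1]]'
python3 -m inch '[[[0,0,0],[0,0,0.1425],1],[[0,0,0],[0,0,0.1425],1],[[0,0,0],[0,0,0],1]]'
python3 - <<'E'
from h import *
togo([595,190,250],-.1)
snap('wrist','w1')
cv2.imwrite('pics/w1b.png',cv2.resize(cv2.imread('pics/w1.png'),(800,600),interpolation=cv2.INTER_CUBIC))
E
```

```text
time_s: 0.65
ee_pos: [327.3, 406.6, 227.6]
tcp_rot: [-3.142, 0.0, 1.325]
ft_force: [0.3, 0.5, 0.2]
gripper_width: 85.8
time_s: 1.15
ee_pos: [519.6, 281.0, 247.5]
tcp_rot: [-3.141, 0.0, 1.325]
ft_force: [-0.3, 0.6, 0.6]
gripper_width: 85.5
time_s: 1.65
ee_pos: [595.3, 231.8, 254.9]
tcp_rot: [-3.141, 0.001, 0.891]
ft_force: [0.1, 0.1, -0.1]
gripper_width: 85.7
time_s: 2.15
ee_pos: [595.1, 232.1, 255.1]
tcp_rot: [3.141, 0.001, 0.179]
ft_force: [-0.3, 0.1, 0.7]
gripper_width: 85.1
time_s: 2.45
ee_pos: [595.1, 232.1, 255.1]
tcp_rot: [3.141, 0.001, -0.102]
ft_force: [0.6, 0.3, 0.2]
gripper_width: 85.2
t 2.45 tcp [595.1 232.1 255.1] yaw -0.102 f [0.6 0.3 0.2] w 85.2
togo mm [ 4.2 41.9  5.1] turn first/after [ 0.     0.001 -0.002]  after-turn shift [ 4.1 41.9  5.1]
```

View pics/w1b.png

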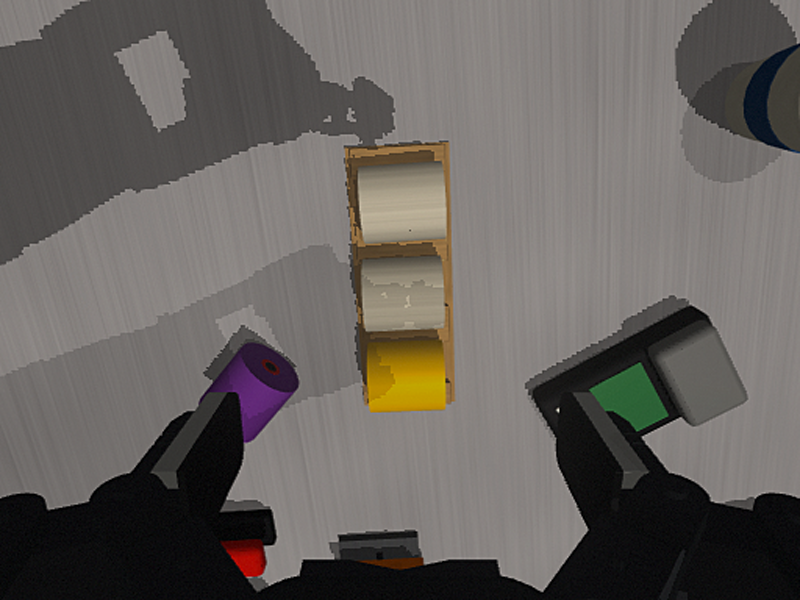

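Wrist view (800 px): the tray's right edge runs (449,142) to (455,403), with its far-left corner at (345,147). The white rolls are at (402,203) and (402,293), yellow is nearest the rack at (406,374), and purple, at (250,390), is clear of it.

```bash
python3 - <<'E'
from h import *
f=.64
r=lambda u,v,z:ray('w1',u*f,v*f,z)
FR,NR,FL=r(449,142,4),r(455,403,4),r(345,147,4)
print(FR,NR,FL, np.linalg.norm(FR-NR),np.linalg.norm(FR-FL))
d=FR-NR; print('yaw',np.arctan2(-d[0],d[1]))
yaw=np.arctan2(-d[0],d[1]); ex=np.array([np.cos(yaw),np.sin(yaw),0]);ey=np.array([-np.sin(yaw),np.cos(yaw),0])
c=(FR+NR)/2-39*ex; print('tray c',c)
for k in(1,0,-1): print(k,c+68*k*ey)
# rolls: ends of the top generatrix z=59
for n,l,ri,v in(('w1',358,446,200),('w2',361,444,293),('y',367,445,380)):
    a,b=r(l,v,45),r(ri,v,45);print(n,a.round(1),b.round(1),((a+b)/2).round(1),np.linalg.norm(a-b).round(1))
togo([545,-30,260],-.05)
E
```

```text
[638.79388726 293.52460099   4.        ] [627.81974247  77.57280978   4.        ] [561.59876224 297.83237518   4.        ] 216.23045109376955 77.3152264729559
yaw -0.05077389127854631
tray c [594.35707483 187.52803644   4.        ]
1 [597.80821616 255.44040368   4.        ]
0 [594.35707483 187.52803644   4.        ]
-1 [590.9059335  119.61566921   4.        ]
w1 [570.  262.9  45. ] [630.4 256.7  45. ] [600.2 259.8  45. ] 60.7
w2 [563.8 196.1  45. ] [623.8 189.9  45. ] [593.8 193.   45. ] 60.3
y [559.8 126.6  45. ] [619.2 120.5  45. ] [589.5 123.5  45. ] 59.6
t 2.5 tcp [595.1 232.1 255.2] yaw -0.097 f [-0.1  0.9  0.6] w 85.4
togo mm [-24.5 265.8  -4.7] turn first/after [ 0.     0.    -0.047]  after-turn shift [-36.9 264.3  -4.8]
```

```bash

python3 -m inch '[[[0,0,0],[0,0,-0.047],1],[[-0.004,0.0436,0],[0,0,0],1],[[-0.004,0.0436,0],[0,0,0],1],[[-0.004,0.0436,0],[0,0,0],1],[[-0.004,0.0436,0],[0,0,0],1]]'
python3 -m inch '[[[-0.004,0.0436,0],[0,0,0],1],[[-0.004,0.0436,0],[0,0,0],1],[[-0.004,0.0436,0],[0,0,0],1],[[-0.004,0.0436,0],[0,0,0],1],[[0,0,0],[0,0,0],1]]'
python3 -m inch '[[[0,0,0],[0,0,0],1]]'
python3 - <<'E'
from h import *
togo([545,-30,260],-.05)
snap('wrist','w2')
cv2.imwrite('pics/w2b.png',cv2.resize(cv2.imread('pics/w2.png'),(800,600),interpolation=cv2.INTER_CUBIC))
E
```

```text
time_s: 3.0
ee_pos: [569.4, 57.3, 255.4]
tcp_rot: [3.142, 0.0, -0.048]
ft_force: [0.7, -0.3, 0.8]
gripper_width: 85.2
time_s: 3.5
ee_pos: [543.9, -118.7, 255.4]
tcp_rot: [3.141, 0.0, -0.053]
ft_force: [0.0, 0.3, -0.6]
gripper_width: 85.4
time_s: 3.6
ee_pos: [544.6, -115.1, 255.4]
tcp_rot: [-3.141, 0.0, -0.051]
ft_force: [0.6, 0.9, -0.9]
gripper_width: 85.4
t 3.6 tcp [ 544.6 -115.1  255.4] yaw -0.051 f [ 0.6  0.9 -0.9] w 85.4
togo mm [ -3.9 -85.   -4.6] turn first/after [-0.     0.    -0.001]  after-turn shift [ -3.8 -85.   -4.6]
```

View pics/w2b.png

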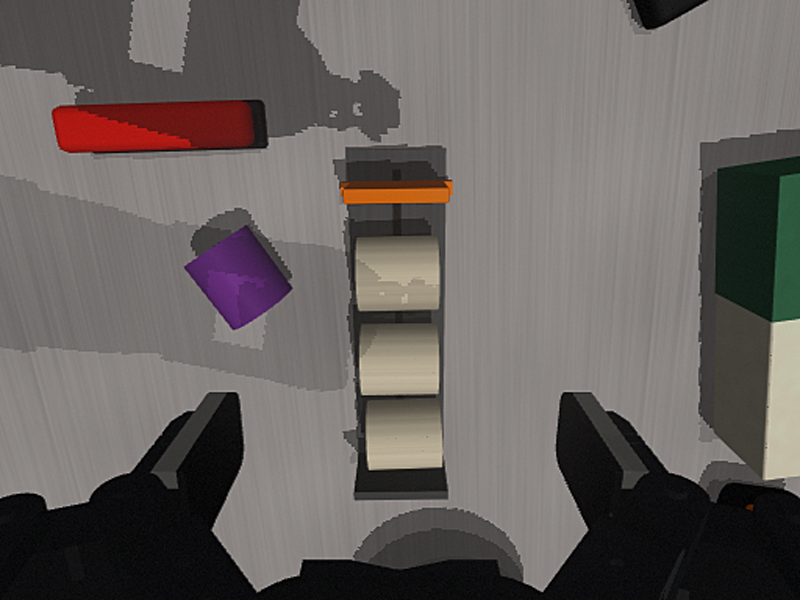

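Wrist view of the rack: the stop-end edge runs (346,147) to (446,147) and the wall end is near (447,497). The orange stop's top edge is at v≈185–203, u 342–452; the three rolls are at (398,272), (399,358) and (404,433). Purple, at (238,278), is clear of the push lane.

```bash
python3 - <<'E'
from h import *
f=.64
r=lambda u,v,z:ray('w2',u*f,v*f,z)
A,B=r(346,147,8),r(446,147,8);C,D=r(355,498,8),r(447,498,8)
for n,x in zip('ABCD',(A,B,C,D)):print(n,x.round(1))
print(np.linalg.norm(A-B),np.linalg.norm(A-C),np.linalg.norm(B-D),np.linalg.norm(C-D))
print('yaws',[np.arctan2(d[1],d[0]).round(3) for d in(B-A,D-C)],[np.arctan2(-d[0],d[1]).round(3) for d in (A-C,B-D)])
print('stop top',r(342,182,63).round(1),r(452,182,63).round(1),r(344,203,63).round(1),r(449,203,63).round(1))
for n,l,ri,v in(('c',356,440,272),('b',359,439,358),('a',366,442,433)):
    a,b=r(l,v,50),r(ri,v,50);print(n,a.round(1),b.round(1),((a+b)/2).round(1),np.linalg.norm(a-b).round(1))
a=cv2.imread('pics/w2.png')
E
```

```text
A [509. -51.   8.]
B [582.6 -54.7   8. ]
C [ 492.6 -356.9    8. ]
D [ 575.7 -361.1    8. ]
73.69255156854487 306.3198809337234 306.4466784594528 83.24481907950997
yaws [np.float64(-0.051), np.float64(-0.051)] [np.float64(-0.053), np.float64(-0.022)]
stop top [509.9 -71.3  63. ] [581.4 -74.9  63. ] [510.1 -84.9  63. ] [579.1 -88.4  63. ]
c [ 513.3 -135.4   50. ] [ 572.7 -138.5   50. ] [ 543.  -136.9   50. ] 59.5
b [ 510.6 -201.6   50. ] [ 570.1 -204.6   50. ] [ 540.3 -203.1   50. ] 59.6
a [ 511.4 -265.2   50. ] [ 570.6 -268.2   50. ] [ 541.  -266.7   50. ] 59.3
```

```bash
python3 - <<'E'
from h import *
a=cv2.imread('pics/w2.png');g=cv2.cvtColor(a,cv2.COLOR_BGR2GRAY).astype(float)
R_=[]
for v in (97,105,112,135,142,150,205,220,230,250,260,280,290,300,305):
    row=g[v-1:v+2,255:320].mean(0);d=np.diff(row);k=int(d[20:].argmax())+20;u=255+k+1
    p=ray('w2',u,v,8);R_.append(p);print(v,u,d[k].round(),p.round(1))
P=np.array(R_)[:-3];k=np.polyfit(P[:,1],P[:,0],1);print('yaw',-k[0])
r=lambda u,v,z:ray('w2',u*.64,v*.64,z)
for z in (55,63): print(z,r(355,498,z),r(447,498,z),r(355,489,z),r(447,489,z))
E
```

```text
97 286 45.0 [583.1 -58.    8. ]
105 285 37.0 [581.8 -66.9   8. ]
112 286 31.0 [582.7 -75.    8. ]
135 285 56.0 [ 580.9 -101.7    8. ]
142 285 61.0 [ 580.6 -110.1    8. ]
150 285 72.0 [ 580.4 -119.8    8. ]
205 284 41.0 [ 577.3 -190.2    8. ]
220 284 60.0 [ 576.8 -210.7    8. ]
230 284 59.0 [ 576.4 -224.7    8. ]
250 284 75.0 [ 575.7 -253.4    8. ]
260 284 62.0 [ 575.3 -268.2    8. ]
280 284 51.0 [ 574.5 -298.6    8. ]
290 306 7.0 [ 604.2 -315.8    8. ]
300 285 101.0 [ 575.  -330.3    8. ]
305 286 69.0 [ 576.2 -338.4    8. ]
yaw -0.03594155341184066
55 [ 498.98955351 -320.78881113   55.        ] [ 572.66613861 -324.54775149   55.        ] [ 499.6273133  -312.31337585   55.        ] [ 572.87595854 -316.05043254   55.        ]
63 [ 500.07580913 -314.64932984   63.        ] [ 572.14216403 -318.32611711   63.        ] [ 500.69963044 -306.35912847   63.        ] [ 572.34739826 -310.01451035   63.        ]
```

```bash
python3 - <<'E'
import cv2
a=cv2.imread('pics/w2.png')[80:330,200:310]
cv2.imwrite('pics/w2c.png',cv2.rotate(cv2.resize(a,None,fx=3,fy=3,interpolation=cv2.INTER_NEAREST)[:750,:],cv2.ROTATE_90_COUNTERCLOCKWISE))
E
```

```text
(no output)
```

View pics/w2c.png

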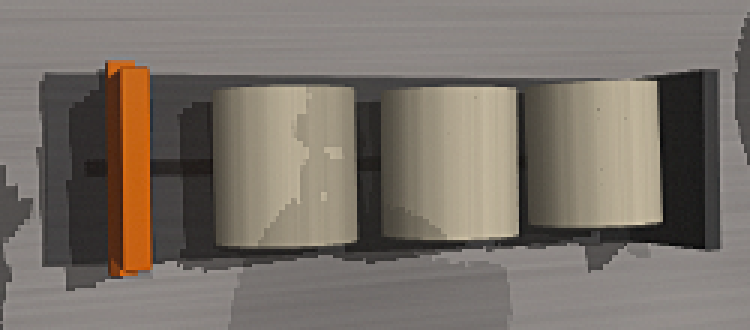

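The crop shows the plate's long edges and the wall at the right end. From the long edge, the rack's yaw is about -0.037, its origin about (540.4, -197), and the stop's outer face at about y=-77. Next I lower the closed fingers behind the stop.

```bash

python3 -m inch '[[[0,-0.035,0.02],[0,0,-0.014],0],[[-0.001,-0.035,0.02],[0,0,0],0],[[0,0,0.045],[0,0,0],0],[[0,0,0.045],[0,0,0],0],[[0,0,0.04],[0,0,0],0]]' 60
python3 -m inch '[[[0,0,0.04],[0,0,0],0],[[0,0,0.018],[0,0,0],0],[[0,0,0],[0,0,0],0]]'
python3 - <<'E'
from h import *
togo([540.4+.037*131,-197+131,27],-.037)
E
```

```text
time_s: 4.15
ee_pos: [546.6, -42.6, 83.7]
tcp_rot: [-3.141, 0.0, -0.034]
ft_force: [1.9, -0.3, 0.1]
gripper_width: 11.9
time_s: 4.45
ee_pos: [545.5, -42.9, 25.0]
tcp_rot: [-3.141, 0.005, -0.036]
ft_force: [0.0, -0.2, 0.0]
gripper_width: 0.3
t 4.45 tcp [545.5 -42.9  25. ] yaw -0.036 f [ 0.  -0.2  0. ] w 0.3
togo mm [ 0.5 23.1 -2. ] turn first/after [-0.001  0.005  0.001]  after-turn shift [ 0.6 23.1 -2. ]
```

```bash

python3 -m inch '[[[0,0.015,-0.002],[0,0,0],0],[[0,0.008,0],[0,0,0],0],[[0,0.006,0],[0,0,0],0],[[0,0.006,0],[0,0,0],0],[[0,0.006,0],[0,0,0],0]]'
python3 -m inch '[[[0,0.006,0],[0,0,0],0],[[0,0.006,0],[0,0,0],0],[[0,0.006,0],[0,0,0],0],[[0,0.006,0],[0,0,0],0],[[0,0.004,0],[0,0,0],0]]'
python3 - <<'E'
from h import *
togo([540.4+.037*74,-197+74,27],-.037)
E
```

```text
time_s: 4.95
ee_pos: [546.3, -85.8, 31.0]
tcp_rot: [-3.141, -0.003, -0.039]
ft_force: [1.5, 5.2, 3.4]
gripper_width: 0.1
time_s: 5.45
ee_pos: [545.2, -113.9, 31.0]
tcp_rot: [-3.142, -0.003, -0.039]
ft_force: [1.5, 5.3, 3.3]
gripper_width: 0.1
t 5.45 tcp [ 545.2 -113.9   31. ] yaw -0.039 f [1.5 5.3 3.3] w 0.1
togo mm [-1.7  9.2  4. ] turn first/after [-0.    -0.003 -0.002]  after-turn shift [-1.7  9.1  4. ]
```

```bash

python3 -m inch '[[[0,0.003,0],[0,0,0],0],[[0,0.003,0],[0,0,0],0]]'
python3 -m inch '[[[0,0.002,0],[0,0,0],0]]'
python3 -m inch '[[[0,0.002,0],[0,0,0],0]]'

```

```text
time_s: 5.65
ee_pos: [545.0, -119.7, 31.0]
tcp_rot: [-3.141, -0.003, -0.039]
ft_force: [2.0, 4.0, 2.3]
gripper_width: 0.0
time_s: 5.75
ee_pos: [544.9, -121.7, 31.0]
tcp_rot: [-3.142, -0.003, -0.039]
ft_force: [2.2, 4.9, 3.2]
gripper_width: 0.2
time_s: 5.85
ee_pos: [544.8, -123.7, 31.0]
tcp_rot: [-3.142, -0.003, -0.039]
ft_force: [2.8, 8.5, 3.7]
gripper_width: 0.1
```

```bash

python3 -m inch '[[[0,0.001,0],[0,0,0],0]]'
python3 -m inch '[[[0,0.001,0],[0,0,0],0]]'
python3 -m inch '[[[0,0.001,0],[0,0,0],0]]'

```

```text
time_s: 5.95
ee_pos: [544.8, -124.6, 30.9]
tcp_rot: [-3.141, -0.003, -0.039]
ft_force: [3.2, 7.0, 2.5]
gripper_width: -0.0
time_s: 6.05
ee_pos: [544.7, -125.0, 30.9]
tcp_rot: [-3.14, -0.003, -0.039]
ft_force: [2.6, 15.9, 4.8]
gripper_width: 0.0
time_s: 6.15
ee_pos: [544.7, -125.1, 31.0]
tcp_rot: [-3.139, -0.003, -0.039]
ft_force: [4.2, 21.1, 6.2]
gripper_width: 0.1
```

```bash

python3 -m inch '[[[0,-0.015,0],[0,0,0],0],[[0,-0.015,0],[0,0,0],0],[[0,0,-0.04],[0,0,0],0],[[0,0,-0.045],[0,0,0],1],[[0,0,-0.045],[0,0,0],1]]'
python3 -m inch '[[[0,0.01,-0.04],[0,0,0],1],[[0,0.01,-0.045],[0,0,0],1],[[0,0,0],[0,0,0],1],[[0,0,0],[0,0,0],1]]'
python3 - <<'E'
from h import *
togo([545,-115,255],-.037)
snap('wrist','w3')
a=cv2.imread('pics/w3.png')[80:330,190:320]
cv2.imwrite('pics/w3c.png',cv2.rotate(cv2.resize(a,None,fx=3.2,fy=3.2,interpolation=cv2.INTER_CUBIC),cv2.ROTATE_90_COUNTERCLOCKWISE))
E
```

```text
time_s: 6.65
ee_pos: [544.6, -95.8, 161.3]
tcp_rot: [3.141, 0.0, -0.038]
ft_force: [0.5, -0.1, 0.8]
gripper_width: 28.2
time_s: 7.05
ee_pos: [544.3, -116.2, 245.3]
tcp_rot: [3.141, -0.002, -0.039]
ft_force: [-0.5, 0.6, -1.6]
gripper_width: 84.5
t 7.05 tcp [ 544.3 -116.2  245.3] yaw -0.039 f [-0.5  0.6 -1.6] w 84.5
togo mm [ 0.7 -1.3 -9.7] turn first/after [ 0.001 -0.002 -0.002]  after-turn shift [ 0.7 -1.3 -9.7]
```

View pics/w3c.png

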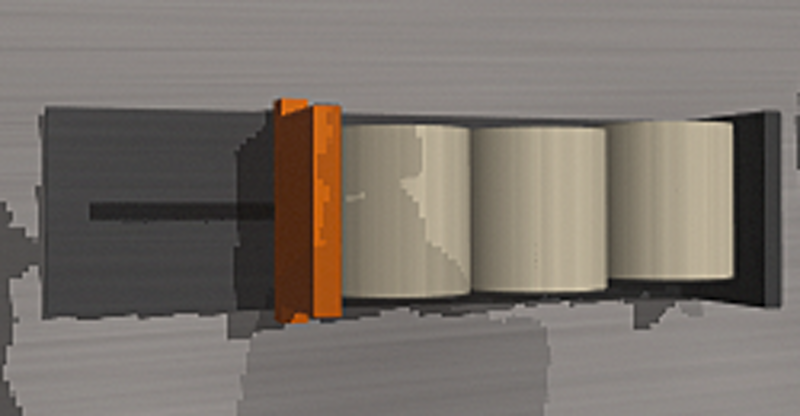

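The crop shows the row shut tight: the stop at x'≈275–341 touches roll c, with seams at x'≈470 and 607 and the wall's inner side at about 765.

```bash
cat >> h.py <<'E'
def rackfit(O,yaw):
    ex=np.array([np.cos(yaw),np.sin(yaw)]);ey=np.array([-np.sin(yaw),np.cos(yaw)])
    return lambda x,y:np.array(O)+x*ex+y*ey, lambda p:np.array([(np.array(p)[:2]-O)@ex,(np.array(p)[:2]-O)@ey])
E
python3 - <<'E'
from h import *
a=cv2.imread('pics/w3.png');g=cv2.cvtColor(a,cv2.COLOR_BGR2GRAY).astype(float)
P=[]
for v in list(range(98,160,4))+list(range(170,290,5)):
    row=g[v-1:v+2,255:320].mean(0);d=np.diff(row);k=int(d[20:45].argmax())+20
    k2=k+.5*(d[k+1]-d[k-1])/(2*d[k]-d[k+1]-d[k-1]+1e-6);u=255+k2+.5+.5
    P.append(ray('w3',u,v,8))
P=np.array(P);m=np.ones(len(P),bool)
for _ in range(4):
    k=np.polyfit(P[m,1],P[m,0],1);m=abs(np.polyval(k,P[:,1])-P[:,0])<1.5
print('yaw',-k[0],m.sum(),'edge x at y=-197',np.polyval(k,-197))
c=lambda x,y,z:ray('w3',320-y/3.2,80+x/3.2,z)
yaw=-.037;O=[540.4,-197];W,L=rackfit(O,yaw)
def show(n,p):print(n,p.round(1),'rack',L(p).round(1))
show('end L',c(42,318,8));show('end R',c(42,106,8))
for n,x,l,h in(('c',400,296,125),('b',540,292,127),('a',672,280,122)):
    p,q=c(x,l,55),c(x,h,55);show(n,(p+q)/2);print(np.linalg.norm(p-q))
show('wall top in',c(765,210,63));show('wall out',c(780,210,63))
for x in(470,607):show('seam',c(x,210,48))
show('stop in',c(341,210,63));show('stop out',c(313,210,63));show('stop L',c(327,318,63));show('stop R',c(327,105,63))
E
```

```text
yaw -0.03522583343887139 36 edge x at y=-197 577.4771232719731
end L [508.5 -51.5   8. ] rack [-37.3 144.2]
end R [582.8 -54.4   8. ] rack [ 37.1 144.1]
c [ 541.6 -169.3   55. ] rack [ 0.1 27.8]
58.38612082854648
b [ 539.8 -222.1   55. ] rack [  0.4 -25.1]
58.67998233205833
a [ 540.8 -276.2   55. ] rack [  3.4 -79.2]
58.48519666443706
wall top in [ 536.1 -310.7   63. ] rack [  -0.  -113.8]
wall out [ 535.9 -317.3   63. ] rack [-1.000e-01 -1.204e+02]
seam [ 540.6 -198.2   48. ] rack [ 0.2 -1.2]
seam [ 538.4 -253.1   48. ] rack [  0.1 -56.1]
stop in [ 542.7 -145.8   63. ] rack [ 0.4 51.2]
stop out [ 543.1 -136.3   63. ] rack [ 0.4 60.8]
stop L [ 507.6 -139.7   63. ] rack [-34.9  56.1]
stop R [ 577.2 -142.4   63. ] rack [34.7 55.9]
```

```bash

python3 -m inch '[[[0.0055,-0.0436,0.018],[0,0,0.014],1],[[0.0055,-0.0436,0.018],[0,0,0],1],[[0.0055,-0.0436,0.018],[0,0,0],1],[[0.0055,-0.0436,0.018],[0,0,0],1],[[0.0055,-0.0436,0.018],[0,0,0],1]]' 40
python3 -m inch '[[[0.0055,-0.0436,0.018],[0,0,0],1],[[0.0055,-0.0436,0.018],[0,0,0],1],[[0,0,0],[0,0,0],1]]'
python3 - <<'E'
from h import *
f=.64
def cen(u,v1,v2):
    K=json.load(open('pics/w1.json'));o=np.array(K['T'])[:3,3]
    d=[]
    for v in(v1,v2):
        q=ray('w1',u*f,v*f,0)-o; d.append(q/np.linalg.norm(q))
    b=d[0]+d[1]; p=o+b*(31.5-o[2])/b[2]
    perp=np.linalg.norm(np.cross(p-o,d[0])); return p.round(1),perp.round(1)
for n,u,a,b in(('w1',402,165,242),('w2',402,256,331),('y',406,337,411)):print(n,cen(u,a,b))
togo([594.4,187.5,14],-.051)
snap('wrist','w4')
cv2.imwrite('pics/w4b.png',cv2.resize(cv2.imread('pics/w4.png'),(800,600),interpolation=cv2.INTER_CUBIC))
E
```

```text
time_s: 7.6
ee_pos: [581.7, 102.0, 152.2]
tcp_rot: [3.141, 0.002, -0.053]
ft_force: [0.2, -0.2, 1.0]
gripper_width: 85.3
time_s: 7.9
ee_pos: [596.0, 190.9, 113.7]
tcp_rot: [3.14, 0.006, -0.048]
ft_force: [0.2, -0.5, -0.3]
gripper_width: 85.3
w1 (array([599.8, 255.3,  31.5]), np.float64(27.1))
w2 (array([593.1, 188.6,  31.5]), np.float64(28.2))
y (array([589.6, 122.4,  31.5]), np.float64(28.8))
t 7.9 tcp [596.  190.9 113.7] yaw -0.048 f [ 0.2 -0.5 -0.3] w 85.3
togo mm [-0.8  3.4 99.7] turn first/after [0.001 0.006 0.003]  after-turn shift [-1.4  3.5 99.7]
```

View pics/w4b.png

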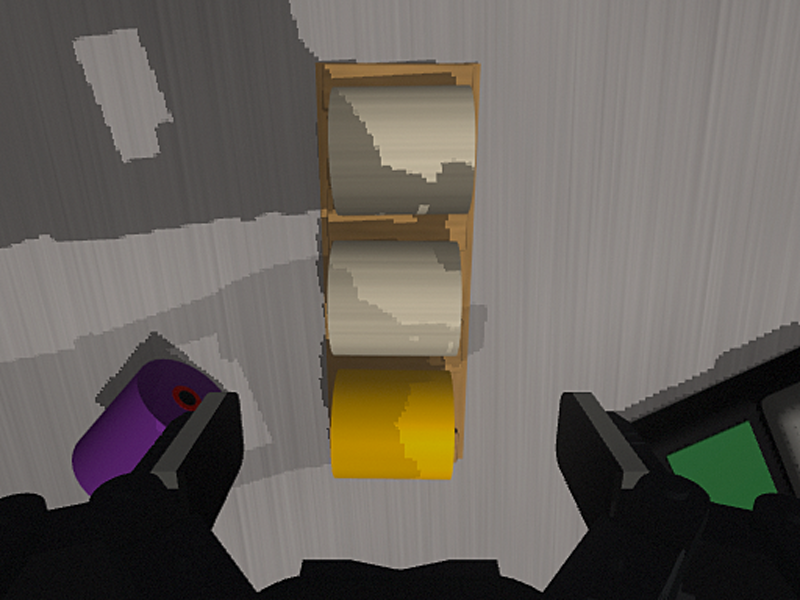

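This close view gives: w1 v 85–214, u 328–475; w2 v 240–355, u 328–462; yellow v 370–479, u 331–455. Purple's right end is at about (232,400).

```bash
python3 - <<'E'
from h import *
f=.64
K=json.load(open('pics/w4.json'));o=np.array(K['T'])[:3,3]
for n,l,r,a,b in(('w1',328,475,85,214),('w2',328,462,240,355),('y',331,455,370,479)):
    d=[]
    for v in(a,b):
        q=ray('w4',(l+r)/2*f,v*f,0)-o; d.append(q/np.linalg.norm(q))
    B=d[0]+d[1]; p=o+B*(31.5-o[2])/B[2]
    print(n,p.round(1),np.linalg.norm(np.cross(p-o,d[0])).round(1),ray('w4',l*f,(a+b)/2*f,52).round(1),ray('w4',r*f,(a+b)/2*f,52).round(1))
print('purple',ray('w4',232*f,400*f,30))
FR,NR=ray('w4',480*f,64*f,4),ray('w4',462*f,458*f,4);print(FR,NR,np.arctan2(-(FR-NR)[0],(FR-NR)[1]))
togo([594.4,188,14],-.051)
E
```

```text
w1 [599.9 256.2  31.5] 27.4 [570.2 259.2  52. ] [629.8 256.4  52. ]
w2 [593.7 188.6  31.5] 27.5 [564.7 196.4  52. ] [623.7 193.7  52. ]
y [589.2 120.4  31.5] 27.4 [560.6 133.1  52. ] [619.6 130.5  52. ]
purple [506.99597114 136.68818206  30.        ]
[638.53306811 293.01700984   4.        ] [627.25826488  79.32976871   4.        ] -0.05271422758452688
t 7.95 tcp [596.5 188.6 115.2] yaw -0.049 f [-0.6 -0.8  0.2] w 85.3
togo mm [ -1.5   0.6 101.2] turn first/after [0.002 0.005 0.002]  after-turn shift [ -2.    0.7 101.2]
```

```bash

python3 -m inch '[[[-0.002,0,0.04],[0,0,0],1],[[0,0,0.04],[0,0,0],1],[[0,0,0.02],[0,0,0],1],[[0,0,0],[0,0,0],0],[[0,0,0],[0,0,0],0]]' 40
python3 -m inch '[[[0,0,0],[0,0,0],0],[[0,0,0],[0,0,0],0]]'
python3 - <<'E'
from h import *
togo([594.4,188,14],-.051)
E
```

```text
time_s: 8.45
ee_pos: [596.3, 186.0, 19.2]
tcp_rot: [3.142, -0.0, -0.054]
ft_force: [-0.5, 1.0, 0.8]
gripper_width: 58.8
time_s: 8.65
ee_pos: [596.7, 186.4, 19.9]
tcp_rot: [-3.141, -0.002, -0.053]
ft_force: [-0.2, -0.1, -2.0]
gripper_width: 56.9
t 8.65 tcp [596.7 186.4  19.9] yaw -0.053 f [-0.2 -0.1 -2. ] w 56.9
togo mm [-2.4 -1.4  5.9] turn first/after [-0.001 -0.002 -0.002]  after-turn shift [-2.4 -1.4  5.9]
```

```bash

python3 -m inch '[[[0,0,-0.035],[0,0,0],0],[[0,0,-0.04],[0,0,0],0],[[0,0,-0.035],[0,0,-0.016],0],[[-0.0042,0.0444,0],[0,0,0],0],[[-0.0042,0.0444,0],[0,0,0],0]]'
python3 -m inch '[[[-0.0042,0.0444,0],[0,0,0],0],[[-0.0042,0.0444,0],[0,0,0],0],[[-0.0042,0.0444,0],[0,0,0],0],[[-0.0042,0.0444,0],[0,0,0],0],[[-0.0042,0.0444,0],[0,0,0],0]]'
python3 -m inch '[[[-0.0042,0.0444,0],[0,0,0],0],[[-0.0042,0.0444,0],[0,0,0],0],[[-0.0042,0.0444,0],[0,0,0],0],[[0,0,0],[0,0,0],0],[[0,0,0],[0,0,0],0]]'
python3 - <<'E'
from h import *
togo([538.4,-256.3,71.5],-.0365)
E
```

```text
time_s: 9.15
ee_pos: [584.6, 97.7, 130.4]
tcp_rot: [-3.141, -0.003, -0.035]
ft_force: [0.3, -0.6, -2.7]
gripper_width: 57.3
time_s: 9.65
ee_pos: [554.9, -124.8, 129.4]
tcp_rot: [3.141, -0.001, -0.037]
ft_force: [0.8, -0.1, -1.9]
gripper_width: 56.6
time_s: 10.15
ee_pos: [537.5, -256.4, 128.9]
tcp_rot: [3.141, -0.001, -0.039]
ft_force: [0.5, 0.0, -2.1]
gripper_width: 56.5
t 10.15 tcp [ 537.5 -256.4  128.9] yaw -0.039 f [ 0.5  0.  -2.1] w 56.5
togo mm [ 0.9 -0.2 57.4] turn first/after [ 0.    -0.001 -0.002]  after-turn shift [ 0.9 -0.1 57.4]
```

```bash

python3 -m inch '[[[0.001,0,0.025],[0,0,0],0],[[0,0,0.02],[0,0,0],0],[[0,0,0.005],[0,0,0],0],[[0,0,0],[0,0,0],0]]'
python3 - <<'E'
from h import *
snap('wrist','w5')
cv2.imwrite('pics/w5b.png',cv2.resize(cv2.imread('pics/w5.png'),(800,600),interpolation=cv2.INTER_CUBIC))
E
```

```text
time_s: 10.55
ee_pos: [538.9, -254.7, 78.5]
tcp_rot: [-3.141, 0.001, -0.036]
ft_force: [0.6, 0.2, -0.7]
gripper_width: 57.3
```

View pics/w5b.png

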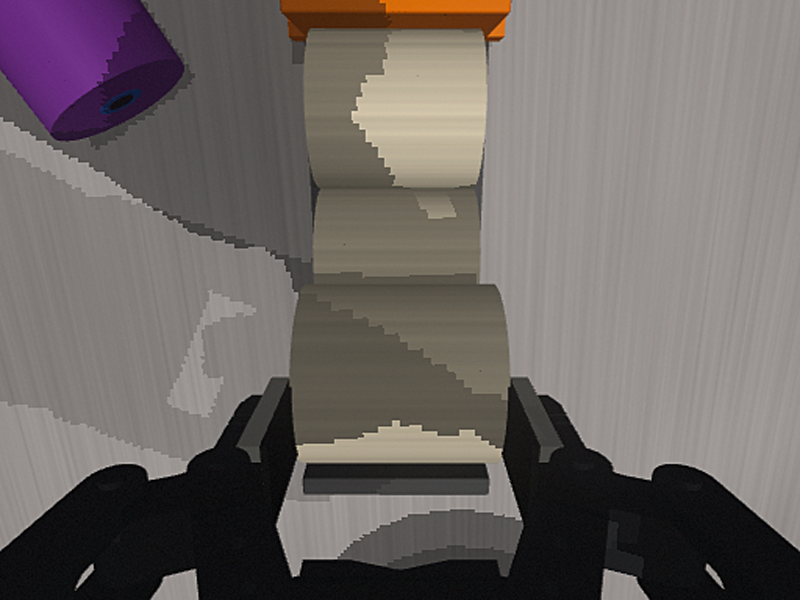

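The held roll is square in the jaws at v 283–463, u 290–510, over the row's last two rolls. The tangent rays and the known radius give its centre.

```bash
cat >> h.py <<'E'
def cylcen(fn,l,r,a,b,f=.64,rad=27.5):
    o=np.array(json.load(open('pics/'+fn+'.json'))['T'])[:3,3];d=[]
    for v in(a,b):
        q=ray(fn,(l+r)/2*f,v*f,0)-o; d.append(q/np.linalg.norm(q))
    B=d[0]+d[1];B/=np.linalg.norm(B);h=np.arccos(d[0]@d[1])/2
    return o+B*rad/np.sin(h)
E
python3 - <<'E'
from h import *
p=cylcen('w5',290,510,283,463);s=env.read_state()
W,L=rackfit([540.4,-197.3],-.0365)
print(p.round(1),L(p).round(1),'off',(p-s['ee_pos']).round(1))
p=cylcen('w5',304,487,27,188);print('c?',p.round(1),L(p).round(1))
togo([*W(0.5,-57),71.5],-.0365)
E
```

```text
[ 539.6 -251.9   89.6] [  1.2 -54.6] off [ 0.3  3.2 10.3]
c? [ 540.7 -173.4   35.7] [-0.5 23.9]
t 10.6 tcp [ 539.2 -255.2   79.3] yaw -0.036 f [-0.6  0.2 -1.6] w 56.7
togo mm [-0.5 -0.9  7.8] turn first/after [ 0.    -0.001  0.   ]  after-turn shift [-0.5 -0.9  7.8]
```

```bash

python3 -m inch '[[[-0.0005,0.003,0],[0,0,0],0],[[0,0,0.003],[0,0,0],0],[[0,0,0],[0,0,0],0]]'
python3 -m inch '[[[0,0,0.0015],[0,0,0],0],[[0,0,0],[0,0,0],0]]'
python3 -m inch '[[[0,0,0.0015],[0,0,0],0],[[0,0,0],[0,0,0],0]]'

```

```text
time_s: 10.9
ee_pos: [538.2, -258.7, 75.6]
tcp_rot: [3.141, -0.0, -0.037]
ft_force: [0.8, 0.3, -2.0]
gripper_width: 56.8
time_s: 11.1
ee_pos: [538.1, -258.7, 73.9]
tcp_rot: [-3.142, 0.0, -0.037]
ft_force: [-0.6, 0.3, -1.7]
gripper_width: 56.8
time_s: 11.3
ee_pos: [538.1, -258.6, 72.3]
tcp_rot: [-3.141, 0.0, -0.037]
ft_force: [-1.1, 0.7, -1.0]
gripper_width: 56.5
```

```bash

python3 -m inch '[[[0,0,0.001],[0,0,0],0],[[0,0,0],[0,0,0],0]]'
python3 -m inch '[[[0,0,0.001],[0,0,0],0],[[0,0,0],[0,0,0],0]]'

```

```text
time_s: 11.5
ee_pos: [538.2, -258.7, 71.5]
tcp_rot: [3.142, -0.0, -0.037]
ft_force: [0.2, 0.4, -1.7]
gripper_width: 56.8
time_s: 11.7
ee_pos: [538.3, -258.7, 71.3]
tcp_rot: [3.141, -0.001, -0.037]
ft_force: [-2.8, 2.8, 8.0]
gripper_width: 56.9
```

```bash

python3 -m inch '[[[0,0,-0.0005],[0,0,0],0.75],[[0,0,0],[0,0,0],0.8],[[0,0,0],[0,0,0],1],[[0,0,0],[0,0,0],1],[[0,0,-0.02],[0,0,0],1]]'
python3 -m inch '[[[0,0,-0.04],[0,0,0],1],[[0,0,-0.04],[0,0,0],1],[[0,-0.03,-0.03],[0,0,0],1],[[0,-0.04,0],[0,0,0],1],[[0,0,0],[0,0,0],1]]'
python3 - <<'E'
from h import *
snap('wrist','w6');togo([599.9,256,120],-.051)
cv2.imwrite('pics/w6b.png',cv2.resize(cv2.imread('pics/w6.png'),(800,600),interpolation=cv2.INTER_CUBIC))
E
```

```text
time_s: 12.2
ee_pos: [537.0, -258.0, 88.8]
tcp_rot: [-3.14, 0.004, -0.037]
ft_force: [0.3, -0.2, -0.0]
gripper_width: 85.7
time_s: 12.7
ee_pos: [541.2, -185.5, 202.1]
tcp_rot: [-3.142, -0.002, -0.034]
ft_force: [0.0, -0.7, -0.9]
gripper_width: 85.4
t 12.75 tcp [ 541.  -187.1  201.5] yaw -0.035 f [-0.  -0.7  0.2] w 85.7
togo mm [  43.5 -444.9   81.4] turn first/after [ 0.    -0.001  0.016]  after-turn shift [  36.2 -445.6   81.5]
```

View pics/w6b.png

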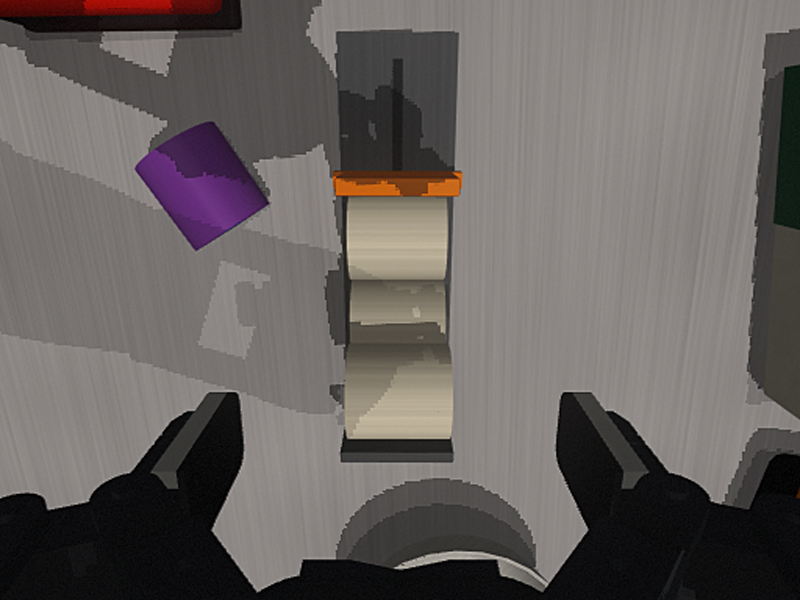

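White 1 lies in the wall gap (u 344–452, v 344–439), and the stop is still tight. Next I fetch the far white roll.

```bash

python3 -m inch '[[[0.0036,-0.0446,0.008],[0,0,0.016],1],[[0.0036,-0.0446,0.008],[0,0,0],1],[[0.0036,-0.0446,0.008],[0,0,0],1],[[0.0036,-0.0446,0.008],[0,0,0],1],[[0.0036,-0.0446,0.008],[0,0,0],1]]'
python3 -m inch '[[[0.0036,-0.0446,0.008],[0,0,0],1],[[0.0036,-0.0446,0.008],[0,0,0],1],[[0.0036,-0.0446,0.008],[0,0,0],1],[[0.0036,-0.0446,0.008],[0,0,0],1],[[0.0036,-0.0446,0.008],[0,0,0],1]]'
python3 -m inch '[[[0,0,0],[0,0,0],1],[[0,0,0],[0,0,0],1]]'
python3 - <<'E'
from h import *
W,L=rackfit([540.4,-197.3],-.0365)
p=cylcen('w6',344,452,344,439);print(p.round(1),L(p).round(1))
togo([599.9,256,14],-.051)
E
```

```text
time_s: 13.25
ee_pos: [569.9, 34.0, 160.3]
tcp_rot: [3.141, 0.0, -0.054]
ft_force: [0.0, -0.3, 0.9]
gripper_width: 85.1
time_s: 13.75
ee_pos: [600.0, 255.9, 120.0]
tcp_rot: [3.141, 0.001, -0.054]
ft_force: [1.0, -0.2, -0.3]
gripper_width: 85.4
time_s: 13.95
ee_pos: [599.6, 254.8, 119.8]
tcp_rot: [3.141, 0.001, -0.052]
ft_force: [-0.2, -0.4, 0.3]
gripper_width: 85.2
[ 538.6 -258.    79.7] [  0.5 -60.8]
t 13.95 tcp [599.6 254.8 119.8] yaw -0.052 f [-0.2 -0.4  0.3] w 85.2
togo mm [  0.4  -1.3 105.8] turn first/after [ 0.001  0.001 -0.001]  after-turn shift [  0.3  -1.2 105.8]
```

```bash

python3 -m inch '[[[0.0003,-0.0015,0.04],[0,0,0],1],[[0,0,0.04],[0,0,0],1],[[0,0,0.025],[0,0,0],1],[[0,0,0],[0,0,0],1],[[0,0,0],[0,0,0],0]]' 40
python3 -m inch '[[[0,0,0],[0,0,0],0],[[0,0,0],[0,0,0],0],[[0,0,0],[0,0,0],0]]'
python3 - <<'E'
from h import *
W,L=rackfit([540.4,-197.3],-.0365)
print(W(.5,-2));togo([*W(.5,-2),130],-.0365)
E
```

```text
time_s: 14.45
ee_pos: [600.8, 255.3, 17.1]
tcp_rot: [-3.141, -0.001, -0.054]
ft_force: [0.2, 0.4, 0.4]
gripper_width: 73.2
time_s: 14.75
ee_pos: [601.4, 256.4, 18.6]
tcp_rot: [-3.14, -0.004, -0.053]
ft_force: [0.8, -1.2, 6.0]
gripper_width: 57.0
[ 540.82668318 -199.31691385]
t 14.75 tcp [601.4 256.4  18.6] yaw -0.053 f [ 0.8 -1.2  6. ] w 57.0
togo mm [ -35.8  458.2 -112.2] turn first/after [-0.001 -0.004 -0.017]  after-turn shift [ -43.9  457.6 -111.4]
```

```bash

python3 -m inch '[[[0,0,-0.035],[0,0,0],0],[[0,0,-0.04],[0,0,0],0],[[0,0,-0.036],[0,0,-0.016],0],[[-0.0044,0.0458,0],[0,0,0],0],[[-0.0044,0.0458,0],[0,0,0],0]]'
python3 -m inch '[[[-0.0044,0.0458,0],[0,0,0],0],[[-0.0044,0.0458,0],[0,0,0],0],[[-0.0044,0.0458,0],[0,0,0],0],[[-0.0044,0.0458,0],[0,0,0],0],[[-0.0044,0.0458,0],[0,0,0],0]]'
python3 -m inch '[[[-0.0044,0.0458,0],[0,0,0],0],[[-0.0044,0.0458,0],[0,0,0],0],[[-0.0044,0.0458,0],[0,0,0],0],[[0,0,0],[0,0,0],0],[[0,0,0],[0,0,0],0]]'
python3 -m inch '[[[0,0,0.02],[0,0,0],0],[[0,0,0.01],[0,0,0],0],[[0,0,0],[0,0,0],0],[[0,0,0],[0,0,0],0]]'
python3 - <<'E'
from h import *
W,L=rackfit([540.4,-197.3],-.0365)
togo([*W(.5,-2),130],-.0365)
snap('wrist','w7')
cv2.imwrite('pics/w7b.png',cv2.resize(cv2.imread('pics/w7.png'),(800,600),interpolation=cv2.INTER_CUBIC))
E
```

```text
time_s: 15.25
ee_pos: [587.9, 164.7, 129.1]
tcp_rot: [-3.141, -0.003, -0.035]
ft_force: [1.0, -0.9, -2.1]
gripper_width: 57.0
time_s: 15.75
ee_pos: [557.0, -64.8, 128.3]
tcp_rot: [3.141, -0.002, -0.037]
ft_force: [-0.2, -0.6, -0.5]
gripper_width: 56.8
time_s: 16.25
ee_pos: [538.9, -200.6, 127.8]
tcp_rot: [3.141, -0.001, -0.039]
ft_force: [-0.3, -0.2, -2.1]
gripper_width: 56.7
time_s: 16.65
ee_pos: [539.4, -199.2, 97.5]
tcp_rot: [3.141, -0.0, -0.036]
ft_force: [0.4, -0.0, -1.1]
gripper_width: 57.0
t 16.65 tcp [ 539.4 -199.2   97.5] yaw -0.036 f [ 0.4 -0.  -1.1] w 57.0
togo mm [  1.4   0.1 -32.5] turn first/after [ 0. -0.  0.]  after-turn shift [  1.4   0.1 -32.5]
```

View pics/w7b.png

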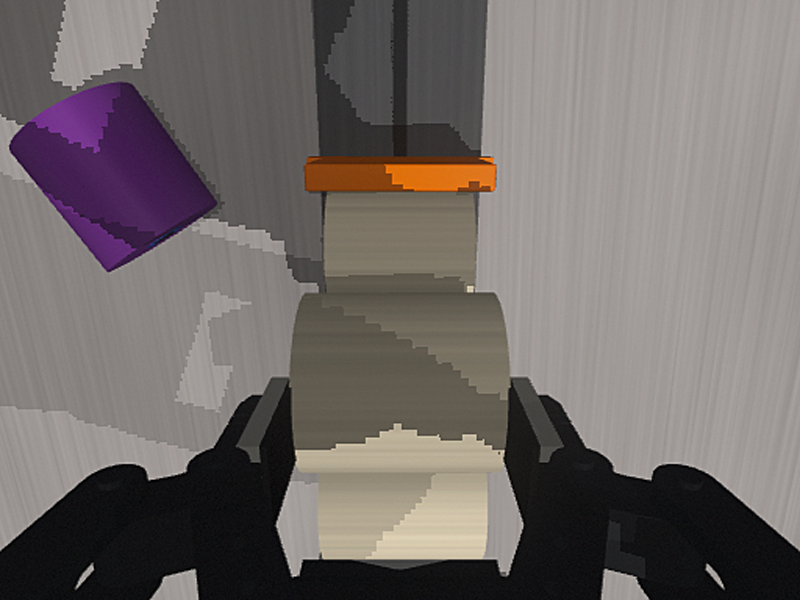

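Held roll at u 290–510, v 292–471; the stop's inner top edge is at v≈191, and white 1 is below, at u 320–487. Roll and gap can be compared in this one picture.

```bash
python3 - <<'E'
from h import *
W,L=rackfit([540.4,-197.3],-.0365);s=env.read_state()
p=cylcen('w7',290,510,292,471)
print(p.round(1),L(p).round(1),'off',(p-s['ee_pos']).round(1))
q=ray('w7',400*.64,191*.64,63);print('stop in',q.round(1),L(q).round(1))
l,r=ray('w7',320*.64,500*.64,108),ray('w7',487*.64,500*.64,108);print('white1 ends',L(l).round(1),L(r).round(1))
for a in (305,495):print('stop edge',L(ray('w7',a*.64,175*.64,63)).round(1))
E
```

```text
[ 539.9 -199.4  108.2] [-0.4 -2.1] off [ 0.4 -0.  10.5]
stop in [ 541.9 -145.8   63. ] [-0.4 51.5]
white1 ends [-27.5 -47.5] [ 29.3 -47.4]
stop edge [-34.8  57.2]
stop edge [34.1 57.2]
```

```bash

python3 -m inch '[[[0.001,0.0012,0.018],[0,0,0],0],[[0,0,0.004],[0,0,0],0],[[0,0,0],[0,0,0],0]]'
python3 -m inch '[[[0,0,0.0015],[0,0,0],0],[[0,0,0],[0,0,0],0]]'
python3 -m inch '[[[0,0,0.0015],[0,0,0],0],[[0,0,0],[0,0,0],0]]'

```

```text
time_s: 17.0
ee_pos: [539.9, -200.8, 74.9]
tcp_rot: [-3.141, 0.001, -0.037]
ft_force: [0.2, 0.0, -0.6]
gripper_width: 56.9
time_s: 17.2
ee_pos: [540.3, -201.0, 74.1]
tcp_rot: [3.141, -0.001, -0.037]
ft_force: [0.1, -0.7, -1.4]
gripper_width: 56.8
time_s: 17.4
ee_pos: [540.0, -201.0, 72.1]
tcp_rot: [3.142, -0.0, -0.037]
ft_force: [1.0, 0.0, -1.9]
gripper_width: 57.1
```

```bash

python3 -m inch '[[[0,0,0.001],[0,0,0],0],[[0,0,0],[0,0,0],0]]'
python3 -m inch '[[[0,0,0.001],[0,0,0],0],[[0,0,0],[0,0,0],0]]'

```

```text
time_s: 17.6
ee_pos: [540.0, -200.9, 70.9]
tcp_rot: [-3.142, 0.0, -0.037]
ft_force: [-0.6, 0.3, -1.1]
gripper_width: 56.7
time_s: 17.8
ee_pos: [540.2, -201.1, 70.2]
tcp_rot: [3.141, -0.001, -0.037]
ft_force: [-1.0, -1.2, 1.5]
gripper_width: 57.0
```

```bash

python3 -m inch '[[[0,0,0.0005],[0,0,0],0],[[0,0,0],[0,0,0],0]]'
python3 -m inch '[[[0,0,-0.0003],[0,0,0],0.75],[[0,0,0],[0,0,0],0.8],[[0,0,0],[0,0,0],1],[[0,0,0],[0,0,0],1],[[0,0,-0.02],[0,0,0],1]]'
python3 -m inch '[[[0,0,-0.045],[0,0,0],1],[[0,0,-0.04],[0,0,0],1],[[0,0,-0.025],[0,0,0],1],[[0,0,0],[0,0,0],1],[[0,0,0],[0,0,0],1]]'
python3 - <<'E'
from h import *
snap('wrist','w8');togo([589.3,120.8,120],-.051)
a=cv2.imread('pics/w8.png')[30:,120:392]
cv2.imwrite('pics/w8c.png',cv2.resize(a,None,fx=1.6,fy=1.6,interpolation=cv2.INTER_CUBIC))
E
```

```text
time_s: 18.0
ee_pos: [540.3, -201.2, 70.2]
tcp_rot: [3.141, -0.001, -0.037]
ft_force: [-2.8, -0.0, 5.2]
gripper_width: 56.9
time_s: 18.5
ee_pos: [538.8, -200.4, 87.7]
tcp_rot: [-3.14, 0.004, -0.037]
ft_force: [-0.0, -0.3, 0.3]
gripper_width: 85.4
time_s: 19.0
ee_pos: [540.0, -200.9, 199.6]
tcp_rot: [3.142, -0.0, -0.037]
ft_force: [-0.3, 0.3, -1.7]
gripper_width: 85.6
t 19.05 tcp [ 539.7 -200.8  198.8] yaw -0.037 f [ 0.5  0.6 -1. ] w 85.5
togo mm [  37.8 -323.2   78.9] turn first/after [-0.     0.001  0.014]  after-turn shift [  33.1 -323.7   78.8]
```

View pics/w8c.png

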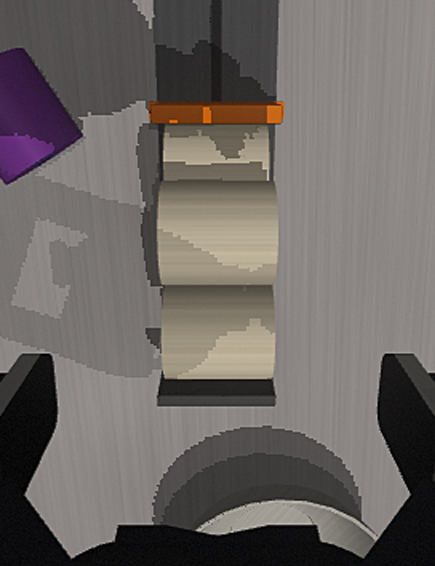

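Both whites lie side by side in the gaps (crop: stop-side roll u 157–279, v 180–285; wall-side roll u 162–275, v 285–380; seam at v≈285). Next is yellow.

```bash

python3 -m inch '[[[0.0047,-0.0462,0.011],[0,0,0.015],1],[[0.0047,-0.0462,0.011],[0,0,0],1],[[0.0047,-0.0462,0.011],[0,0,0],1],[[0.0047,-0.0462,0.011],[0,0,0],1],[[0.0047,-0.0462,0.011],[0,0,0],1]]'
python3 -m inch '[[[0.0047,-0.0462,0.011],[0,0,0],1],[[0.0047,-0.0462,0.011],[0,0,0],1],[[0,0,0],[0,0,0],1],[[0,0,0],[0,0,0],1]]'
python3 - <<'E'
from h import *
W,L=rackfit([540.4,-197.3],-.0365)
r=lambda x,y,z:ray('w8',120+x/1.6,30+y/1.6,z)
q=r(218,285,90);print('seam',q.round(1),L(q).round(1))
for n,a,b,v in(('stopside',157,279,232),('wallside',162,275,335)):
    p,q=r(a,v,105),r(b,v,105);print(n,L((p+q)/2).round(1),np.linalg.norm(p-q).round(1), np.arctan2(*(q-p)[1::-1]).round(3))
print('stop in',L(r(217,123,63)).round(1))
togo([589.3,120.8,14],-.051)
E
```

```text
time_s: 19.55
ee_pos: [574.2, 30.4, 142.9]
tcp_rot: [3.142, 0.002, -0.052]
ft_force: [1.6, 0.3, 0.6]
gripper_width: 85.1
time_s: 19.95
ee_pos: [588.2, 121.1, 121.0]
tcp_rot: [3.141, 0.003, -0.05]
ft_force: [-0.4, 0.2, -0.0]
gripper_width: 85.2
seam [ 540.  -227.6   90. ] [  0.7 -30.3]
stopside [0.7 2.7] 59.3 -0.037
wallside [  1.  -52.2] 58.2 -0.037
stop in [ 0.2 51.5]
t 19.95 tcp [588.2 121.1 121. ] yaw -0.05 f [-0.4  0.2 -0. ] w 85.2
togo mm [  1.4   0.2 107. ] turn first/after [0.001 0.003 0.001]  after-turn shift [  1.1   0.2 107. ]
```

```bash

python3 -m inch '[[[0.001,0,0.04],[0,0,0],1],[[0,0,0.04],[0,0,0],1],[[0,0,0.026],[0,0,0],1],[[0,0,0],[0,0,0],1],[[0,0,0],[0,0,0],0]]' 40
python3 -m inch '[[[0,0,0],[0,0,0],0],[[0,0,0],[0,0,0],0],[[0,0,0],[0,0,0],0]]'
python3 - <<'E'
from h import *
W,L=rackfit([540.4,-197.3],-.0365)
print(W(.8,-30.7));togo([*W(.8,-30.7),165],-.0365)
E
```

```text
time_s: 20.45
ee_pos: [590.3, 119.4, 17.5]
tcp_rot: [3.142, -0.0, -0.053]
ft_force: [-0.2, -0.3, 1.3]
gripper_width: 73.3
time_s: 20.75
ee_pos: [591.2, 120.2, 19.1]
tcp_rot: [-3.141, -0.004, -0.052]
ft_force: [-0.6, -0.8, 7.4]
gripper_width: 56.6
[ 540.07916595 -228.00874575]
t 20.75 tcp [591.2 120.2  19.1] yaw -0.052 f [-0.6 -0.8  7.4] w 56.6
togo mm [ -32.4  350.4 -146.2] turn first/after [-0.    -0.004 -0.016]  after-turn shift [ -38.4  349.9 -145.9]
```

```bash

python3 -m inch '[[[0,0,-0.035],[0,0,0],0],[[0,0,-0.045],[0,0,0],0],[[0,0,-0.045],[0,0,-0.016],0],[[0,0,-0.022],[0,0,0],0],[[-0.0048,0.0437,0],[0,0,0],0]]'
python3 -m inch '[[[-0.0048,0.0437,0],[0,0,0],0],[[-0.0048,0.0437,0],[0,0,0],0],[[-0.0048,0.0437,0],[0,0,0],0],[[-0.0048,0.0437,0],[0,0,0],0],[[-0.0048,0.0437,0],[0,0,0],0]]'
python3 -m inch '[[[-0.0048,0.0437,0],[0,0,0],0],[[-0.0048,0.0437,0],[0,0,0],0],[[0,0,0],[0,0,0],0],[[0,0,0.015],[0,0,0],0],[[0,0,0],[0,0,0],0]]'
python3 -m inch '[[[0,0,0],[0,0,0],0]]'
python3 - <<'E'
from h import *
W,L=rackfit([540.4,-197.3],-.0365)
togo([*W(.8,-30.7),131-11.5],-.0365)
snap('wrist','w9');a=cv2.imread('pics/w9.png')
h=cv2.cvtColor(a,cv2.COLOR_BGR2HSV)
m=((h[:,:,0]>18)&(h[:,:,0]<34)&(h[:,:,1]>120)).astype(np.uint8)
n,l,st,c=cv2.connectedComponentsWithStats(m);i=1+st[1:,4].argmax();x,y,w,hh,A=st[i];print(x,y,w,hh,A)
p=cylcen('w9',x,x+w,y,y+hh,f=1);print(p.round(1),L(p).round(1),'off',(p-env.read_state()['ee_pos']).round(1))
E
```

```text
time_s: 21.25
ee_pos: [585.3, 79.6, 168.9]
tcp_rot: [-3.14, -0.008, -0.032]
ft_force: [1.1, -0.9, -1.7]
gripper_width: 56.6
time_s: 21.75
ee_pos: [551.4, -142.5, 165.1]
tcp_rot: [3.141, -0.002, -0.036]
ft_force: [0.8, 0.5, -1.2]
gripper_width: 56.8
time_s: 22.25
ee_pos: [538.4, -227.4, 148.0]
tcp_rot: [-3.141, 0.001, -0.036]
ft_force: [0.2, -0.0, -1.8]
gripper_width: 56.8
time_s: 22.35
ee_pos: [539.2, -227.3, 149.5]
tcp_rot: [3.141, -0.0, -0.036]
ft_force: [0.6, 0.1, -0.4]
gripper_width: 57.0
t 22.35 tcp [ 539.2 -227.3  149.5] yaw -0.036 f [ 0.6  0.1 -0.4] w 57.0
togo mm [ 0.9  0.7 30. ] turn first/after [ 0.    -0.     0.001]  after-turn shift [ 0.9  0.7 30. ]
185 186 142 115 15667
[ 539.8 -227.   160.8] [  0.4 -29.7] off [ 0.4  0.4 11. ]
```

```bash

python3 -m inch '[[[0.0005,0.001,0.02],[0,0,0],0],[[0,0,0.007],[0,0,0],0],[[0,0,0],[0,0,0],0]]'
python3 -m inch '[[[0,0,0.0015],[0,0,0],0],[[0,0,0],[0,0,0],0]]'
python3 -m inch '[[[0,0,0.001],[0,0,0],0],[[0,0,0],[0,0,0],0]]'

```

```text
time_s: 22.7
ee_pos: [539.3, -228.2, 121.3]
tcp_rot: [-3.141, 0.001, -0.036]
ft_force: [-0.4, -0.1, -0.6]
gripper_width: 57.0
time_s: 22.9
ee_pos: [539.8, -228.7, 121.0]
tcp_rot: [3.141, -0.001, -0.036]
ft_force: [-0.6, -0.0, -1.0]
gripper_width: 57.1
time_s: 23.1
ee_pos: [539.6, -228.7, 119.5]
tcp_rot: [3.141, -0.0, -0.036]
ft_force: [0.0, 0.2, -1.7]
gripper_width: 56.5
```

```bash

python3 -m inch '[[[0,0,0.001],[0,0,0],0],[[0,0,0],[0,0,0],0]]'
python3 -m inch '[[[0,0,0.0007],[0,0,0],0],[[0,0,0],[0,0,0],0]]'

```

```text
time_s: 23.3
ee_pos: [539.7, -228.8, 118.6]
tcp_rot: [3.141, -0.001, -0.036]
ft_force: [-0.3, -0.9, 2.4]
gripper_width: 56.9
time_s: 23.5
ee_pos: [539.8, -229.0, 118.4]
tcp_rot: [3.141, -0.001, -0.036]
ft_force: [-1.5, -1.0, 6.6]
gripper_width: 56.5
```

Contact came at the expected height (118.6). Now I release and retreat.

```bash

python3 -m inch '[[[0,0,-0.0004],[0,0,0],0.75],[[0,0,0],[0,0,0],0.8],[[0,0,0],[0,0,0],1],[[0,0,0],[0,0,0],1],[[0,0,-0.02],[0,0,0],1]]'
python3 -m inch '[[[0,0,-0.045],[0,0,0],1],[[0,0,-0.045],[0,0,0],1],[[0,-0.04,-0.01],[0,0,0],1],[[0,-0.04,0],[0,0,0],1],[[0,0,0],[0,0,0],1]]'
python3 -m inch '[[[0,0,0],[0,0,0],1],[[0,0,0],[0,0,0],1]]'
python3 - <<'E'
from h import *
togo([540,-150,240],-.037)
snap('wrist','w10');snap('scene','sc10');snap('side','sd10')
a=cv2.imread('pics/w10.png')[60:330,130:382];b=cv2.imread('pics/sc10.png')[150:285,160:330];c=cv2.imread('pics/sd10.png')[110:310,180:380]
z=lambda i:cv2.resize(i,(int(i.shape[1]*540/i.shape[0]) if i is a else 290,540 if i is a else int(i.shape[0]*290/i.shape[1])),interpolation=cv2.INTER_CUBIC)
A,B,C=z(a),z(b),z(c);im=np.zeros((560,A.shape[1]+290,3),np.uint8);im[:540,:A.shape[1]]=A;im[:B.shape[0],A.shape[1]:]=B;im[240:240+C.shape[0],A.shape[1]:]=C
print(im.shape,A.shape);cv2.imwrite('pics/fin.png',im)
E
```

```text
time_s: 24.0
ee_pos: [538.4, -228.1, 135.8]
tcp_rot: [-3.14, 0.004, -0.036]
ft_force: [-0.7, -0.0, 1.2]
gripper_width: 85.7
time_s: 24.5
ee_pos: [542.6, -145.2, 238.7]
tcp_rot: [-3.141, -0.001, -0.033]
ft_force: [0.7, -0.0, 0.8]
gripper_width: 85.2
time_s: 24.7
ee_pos: [542.3, -149.4, 237.8]
tcp_rot: [3.142, 0.0, -0.036]
ft_force: [-0.6, 0.7, -0.2]
gripper_width: 85.3
t 24.7 tcp [ 542.3 -149.4  237.8] yaw -0.036 f [-0.6  0.7 -0.2] w 85.3
togo mm [-2.3  0.7 -2.2] turn first/after [0.    0.    0.001]  after-turn shift [-2.3  0.7 -2.2]
(560, 794, 3) (540, 504, 3)
```

View pics/fin.png

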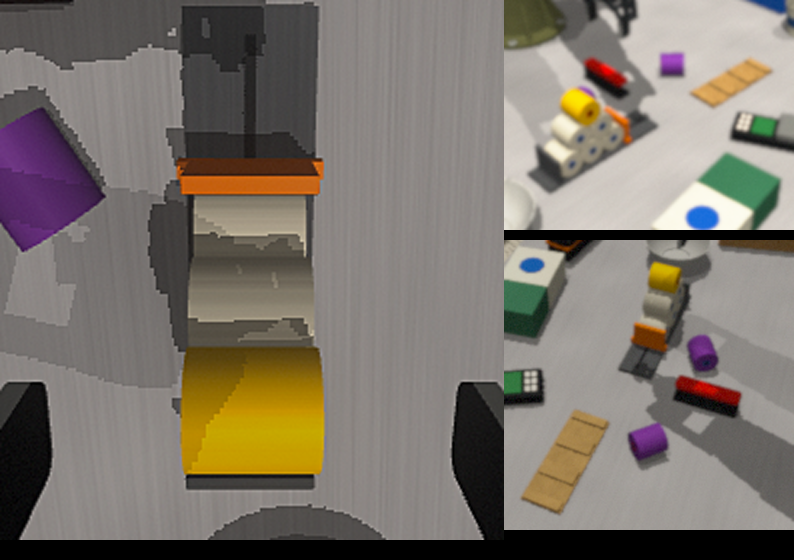

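The final view shows the yellow roll square on top of the two whites (wrist crop u 182–323, v 348–474). The stop is tight, the tray is empty, and the other items are where they started.

```bash
python3 -c "
from h import *
W,L=rackfit([540.4,-197.3],-.0365)
p,q=[ray('w10',130+x/2,60+410/2,153) for x in(182,323)];print(L((p+q)/2).round(1),np.linalg.norm(p-q).round(1))
print(env.hand_in())"
```

```text
[  1.1 -18.7] 57.3
the job is handed in; nothing more can be done
None
```

The pyramid is up and the job is handed in at about 25 s of the 72 s allowed.

- **Stop:** I pushed it in until the push turned stiff at about 21 N. Afterwards the row lay tight between the wall and the stop.
- **Rolls:** I laid the two white rolls in the wall-side and stop-side gaps, then the yellow roll on top. I lowered each roll until light contact and then released it.

**Last checks:**
- The wrist, scene and side pictures show all six rolls stacked and still, the tray empty and the robot clear. The purple look-alikes, stapler and terminal look unmoved. The bowl is only partly in the last pictures, and I did not check the cups at the end.
- Measured along the axle, the upper rolls lie within about 1 mm of the rack's middle line and parallel with it.
- Row roll a (nearest the wall) sits about 3 mm off that line, as it did at the start; I left it there.
- My measurements along the row disagreed by about 1.5 mm (stop face at 51.5 mm against the expected 53 mm). I corrected the stop-side and top placings for this. A rough reading after release put the wall-side white 2–3 mm past its gap centre, but later pictures show it seated against the other white.

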